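# Pack the pH calibration caddy

## Robot

A 6-joint arm with a two-finger parallel gripper is mounted at the origin on the work surface. World frame = base frame: x ahead of the robot, y to its left, z up, the work surface at z = 0. Lengths are in m, angles in rad, forces in N, time in s.
With the tool pointing down it reaches from about 0.3 to 0.875 m from the base axis. Payload 6.4 kg.
Tool frame: the origin (TCP) lies midway between the tips of the shut fingers; the grasp point (between the pads) lies 19 mm behind it (ctrl.hold_point_z is the distance from the TCP to the grasp point, in m); z points along the fingers, y is the line along which they close (so a half turn about z gives the same grasp; the last joint's range is limited). The gripper opens to 85 mm and grips with 20 to 120 N. Pads are 22 mm wide; open, the fingers measure 114 mm over their backs; the gripper's body (76 mm by 85 mm) begins 54 mm behind the grasp point. The pads swing forward as they close: fully open they stand 13 mm farther back than shut.
Start: joints at [1.111, 0.181, 1.607, -0, 1.354, -0.206], TCP at [0.144, 0.557, 0.231] pointing down, gripper open.
Joint ranges: [-2.99, 2.99], [-0.89, 2.07], [0.3, 2.58], [-1.14, 4.28], [0, 2.63], [-3.12, 3.12]. Speed limits (rad/s): [2.57, 2.57, 3.01, 3.14, 3.14, 3.14].

## Interface

Orientations are given as a unit quaternion [w, x, y, z].
In Python, from bench import ctrl gives the robot as it stands.
- The arm moves only by the tool carry_out, never from a script. Its argument "plan" is text: rows parted by semicolons, each of 6 numbers parted by spaces: the shift along the tool's x, y, z as a fraction of full scale, then the turn, a rotation vector about the tool's x, y, z as a fraction of full scale. A call has exactly 8 rows; each row shifts and turns the commanded pose from where the row before left it, along the tool's axes as they then stand; what a row does not reach is not made up. Full scale, the value 1, is 40 mm for a shift and 0.1 rad for a turn. A row lasts 1/12 s, in which the tool goes at most 41.7 mm and 7.16 degrees, less where a joint would pass 70% of its speed; a pose out of reach is approached as far as the arm can. A call with a number of a shift or a turn outside -1 to 1 is refused whole. A call with a gripper value outside its range is refused whole. "claw" is the gripper's target within -1 to 1 (shut at 1, half-way at 0, fully open at -1), set as the call begins (left out, the last holds). The fingers move at their own pace and stop on an object; the grip force is fixed at half the most. Time passes only in rows, so rows that do not move let the fingers close, or fill a call up. It gives the time, the measured TCP pose, the force, the opening and the grip force at its end, in the units of the state.
- ctrl.get_obs(): the state, without advancing time (a new reading comes with each control period).
- ctrl.camera(name): name is "scene" or "top" or "wrist"; returns a dict with "pixels" (384x512x3 uint8, red, green, blue), "mtx" (3x3 intrinsics, pixels), "R" (3x3) and "t" (3): a world point X has camera coordinates R X + t. Camera axes: x right, y down, z forward; pixel columns grow to the right and rows downward; lengths in m; the calibration is good to about 2 mm. A picture is of the moment at which its call begins. There is no depth.
- ctrl.hand_in(): hands the job in; it is judged then, once.
The state is a dict: "time_s": time; "q": joint angles; "dq": joint speeds; "joint_efforts": joint torques, N m; "eef_pos": TCP position; "eef_rot": TCP orientation; "wrist_force": force on the tool from outside, world axes, zero at the start; "torque": the same for the moment, N m; "opening": opening from 0.0 (shut) to 1.0 (fully open); "grasp_force": force on a finger pad.
Only numpy, scipy, OpenCV 4.12 (cv2) and the standard library are available. Lean on these libraries where they do the work, as an engineer would, in place of code of your own. Each camera call takes 0.05 s, during which the arm holds its last target. There are 200 camera calls.

## Task

Pack the calibration caddy for the pH probe: stand the red-, yellow- and blue-capped buffer bottles upright, each down in the caddy holder of its own colour, and press the pH probe (orange end nuts, glass bulb; either way round) down into the two spring clips on the caddy's rail until it snaps fully home in both. Leave the look-alikes, the green-capped bottle and the oxygen probe with green end nuts, where they are, and tip no bottle over.

Things in the scene. Friction and masses are not known exactly. Their poses are not given: they have to be found in the camera images.
- bottle_red: Buffer bottle, red cap and label band: straight round sides 42 mm in diameter up to 58 mm, then a shoulder and a 32 mm screw cap from 65 to 80 mm (the top); 60-120 g. Origin: centre of its underside; z up. It stands on the bench at one of six places (two rows of three, about 100 mm apart) mixed with the other bottles, a glass beaker and a grey pipe union, none of them over 80 mm tall.
- bottle_yellow: The same bottle with yellow cap and label band (origin: centre of the underside, z up).
- bottle_blue: The same bottle with blue cap and label band (origin: centre of the underside, z up).
- bottle_green: Look-alike of the same shape with green cap and label band: cleaning solution, not for the caddy (origin: centre of the underside, z up).
- ph_probe: Black rod, 22 mm in diameter, 90 mm long between two orange hexagonal end nuts (26 mm across flats, 15 mm long); round glass bulb at the +x end, steel plug at the other; 147 mm in all, 100-170 g. Origin: on the axis, midway between the nuts; x along the axis. It lies on a draining stand, its axis 58 mm above the bench. Hold it by the middle: the clips take the rod 25 to 35 mm from the middle.
- oxygen_probe: Look-alike: same rod with green hexagonal end nuts and a blunt dark metal end instead of the bulb (origin on the axis, midway; x along the axis). It lies about 90 mm beside the pH probe on the same stainless draining stand, a plate 190 x 180 mm whose top is 45 mm above the bench.
- holder_red: Red square open-topped bottle holder, fixed in the caddy: 66 mm square outside, 60 mm inside, 22 mm high, floor 3 mm thick. Origin: centre of its underside, 5 mm above the bench; a bottle seated in it has its underside 8 mm above the bench. x, y along its sides. The three holders stand in a row along their x, 82 mm apart, in any order.
- holder_yellow: Yellow bottle holder, same size and axes. All three and the probe rail are on the caddy, a grey tray 300 x 190 mm with an 18 mm rim and a 67 mm high steel handle loop across each end of the row. The rail runs parallel to the row of holders, 95 mm to their +y side.
- holder_blue: Blue bottle holder, same size and axes.
- probe_rail: Rail on the caddy with two upward-opening spring clips, each 10 mm wide, at x = -30 and +30 mm. Origin: where the seated probe's origin lies, 65 mm above the bench; x along rail and seated probe. Clip mouths: 23 mm above the origin, 26 mm wide. Bar: 14 mm wide, top 20 mm below. Pressed straight down, the probe meets the lips about 20 mm high; 10-15 N (peaks to 20) snap it to the seats, where it stays.

How it is judged:
By the outcome, as a careful person would: the job done as asked, in the order asked, and still so for the second after the job is handed in, with the robot touching nothing.
It also fails if it takes over 93 s, if anything falls off the work surface, if the arm or the gripper's body presses on something with over 40 N, if the wrist force passes 120 N, or if a joint passes its speed limit or range.

## Working session

There is one attempt and no reset: what is moved stays moved. The work goes in short steps, Python scripts to look and compute and a tool call to move; the robot and the scene stay as the last step left them, time stands still between calls to the robot, and variables do not carry over. Pictures are saved under pics/ and viewed, at most 14 in all, crops included, and the job is handed in when it is done.

Besides the shell and the picture viewer there is one more tool, called after ">>>" by a JSON object that holds its "method" and its "body", one argument or row to a line. carry_out: Moves the arm, as the interface text tells. Shift numbers are shares of 40 mm and turn numbers shares of 0.1 rad, none past 1 either way. Its arguments: {"type":"object","properties":{"plan":{"type":"string"},"claw":{"type":"number"}},"required":["plan"]}

```bash
mkdir -p pics; ls; python3 - <<'E'
from bench import ctrl
import cv2,numpy as np
o=ctrl.get_obs();print(o)
for n in("top","scene"):
    c=ctrl.camera(n);cv2.imwrite(f"pics/{n}0.png",c["pixels"][:,:,::-1]);print(n,c["mtx"],c["R"],c["t"])
E
```

```text
pics
{'time_s': 0.0, 'q': array([ 1.11071132e+00,  1.81546583e-01,  1.60805240e+00, -2.77141272e-05,
        1.35376545e+00, -2.06284744e-01]), 'dq': array([-8.44931163e-04,  3.69500623e-04,  6.42066604e-04, -1.90102359e-05,
        3.41804825e-04, -3.29657259e-04]), 'joint_efforts': array([-8.19987181e-04, -4.44901586e+01, -3.51314092e+01, -4.80804629e-04,
        9.36078111e-03,  4.06243521e-05]), 'eef_pos': array([0.14409963, 0.55606592, 0.23035957]), 'eef_rot': array([-2.76948579e-04,  1.26556790e-01,  9.91958968e-01, -8.41594771e-04]), 'wrist_force': array([-0.85714408, -0.11638035,  1.16093043]), 'torque': array([ 0.03801157,  0.04375941, -0.0242535 ]), 'grasp_force': 0.0, 'opening': 0.9985744511228495}
top [[374.19388066   0.         252.34512738]
 [  0.         374.19388066 185.28752132]
 [  0.           0.           1.        ]] [[ 0.03728132 -0.99928522  0.00625739]
 [-0.9751943  -0.0377483  -0.21810812]
 [ 0.21818842  0.00202919 -0.97590455]] [-0.02068857  0.55622488  0.99091566]
scene [[433.60761925   0.         261.61044074]
 [  0.         433.60761925 191.16233758]
 [  0.           0.           1.        ]] [[-0.24948454  0.96825366  0.01556672]
 [ 0.77742902  0.20984844 -0.59293149]
 [-0.57737474 -0.13582522 -0.80510243]] [ 0.15659613 -0.36957282  1.48136653]
```

View pics/top0.png

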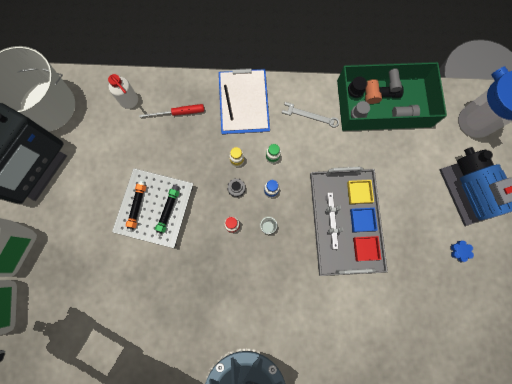

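View pics/scene0.png

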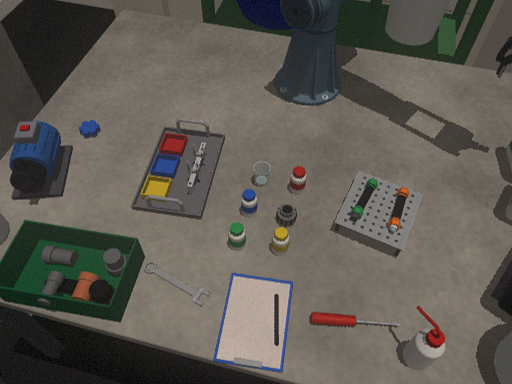

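Top view: caps yellow (237,155), green (273,152), blue (272,187), red (232,224). The probe is orange, at about (136,205). Holders are Y/B/R at (360,192), (363,220), (367,249), with the rail at (333,220).

```bash
cat > h.py <<'E'
import numpy as np,cv2
from bench import ctrl
def ray(c,u,v,z):
    C=-c["R"].T@c["t"]; d=c["R"].T@np.linalg.solve(c["mtx"],[u,v,1.]); return C+d*(z-C[2])/d[2]
HUE=dict(red=(172,8),yellow=(22,34),blue=(105,125),green=(50,80),orange=(8,20))
def blobs(c,col,amin=20,box=None,smin=130,vmin=70):
    h=cv2.cvtColor(c["pixels"],cv2.COLOR_RGB2HSV); a,b=HUE[col]; H=h[...,0]
    m=((H>=a)|(H<=b)) if a>b else (H>=a)&(H<=b)
    m=(m&(h[...,1]>smin)&(h[...,2]>vmin)).astype(np.uint8)
    if box: k=np.zeros_like(m);k[box[1]:box[3],box[0]:box[2]]=1;m*=k
    cs=cv2.findContours(m,cv2.RETR_EXTERNAL,cv2.CHAIN_APPROX_NONE)[0]
    return [x for x in sorted(cs,key=cv2.contourArea,reverse=True) if cv2.contourArea(x)>=amin]
def tool():
    from scipy.spatial.transform import Rotation as Ro
    o=ctrl.get_obs();q=o["eef_rot"];return o["eef_pos"],Ro.from_quat([q[1],q[2],q[3],q[0]]).as_matrix(),o
def triang(c1,p1,c2,p2):
    P=[c["mtx"]@np.c_[c["R"],c["t"]] for c in(c1,c2)]
    X=cv2.triangulatePoints(P[0],P[1],np.array(p1,float).reshape(2,1),np.array(p2,float).reshape(2,1));return (X[:3]/X[3]).ravel()
E
python3 - <<'E'
from h import *
t=ctrl.camera("top")
for col,box in dict(yellow=(220,140,290,240),green=(220,140,290,240),blue=(220,140,290,240),red=(220,140,290,240),orange=(110,170,200,250)).items():
    for b in blobs(t,col,10,box):
        (u,v),r=cv2.minEnclosingCircle(b); z=.06 if col=="orange" else .078
        print(col,(round(u),round(v)),cv2.contourArea(b),ray(t,u,v,z).round(3))
for col in("yellow","blue","red"):
    b=blobs(t,col,100,(340,170,390,270))[0]; r=cv2.minAreaRect(b); print("hold",col,np.round(r[0]),np.round(r[1]),r[2],ray(t,*r[0],.025).round(3))
    
w=ctrl.camera("wrist");p,R,o=tool();print("wristcam in tool",(R.T@(-w["R"].T@w["t"]-p)).round(3),(w["R"]@R).round(2),w["mtx"][0,0])
print(R.round(2))
cv2.imwrite("pics/t_caddy.png",cv2.resize(t["pixels"][160:285,300:400,::-1],None,fx=4,fy=4))
E
```

```text
yellow (236, 152) 82.0 [0.646 0.051 0.078]
yellow (236, 160) 10.5 [0.625 0.048 0.078]
green (273, 149) 70.0 [ 0.66  -0.055  0.078]
blue (272, 185) 82.0 [ 0.555 -0.054  0.078]
red (231, 222) 86.5 [0.448 0.055 0.078]
orange (131, 223) 71.0 [0.438 0.329 0.06 ]
orange (140, 188) 62.5 [0.538 0.315 0.06 ]
hold yellow [360. 191.] [23. 24.] 83.9909896850586 [ 0.559 -0.313  0.025]
hold blue [363. 219.] [23. 25.] 86.42366790771484 [ 0.478 -0.32   0.025]
hold red [367. 248.] [24. 26.] 85.2363510131836 [ 0.396 -0.328  0.025]
wristcam in tool [ 0.064 -0.    -0.143] [[ 0.    1.   -0.  ]
 [-0.97  0.   -0.26]
 [-0.26  0.    0.97]] 324.4664638119721
[[-0.97  0.25 -0.  ]
 [ 0.25  0.97 -0.  ]
 [ 0.   -0.   -1.  ]]
```

View pics/t_caddy.png

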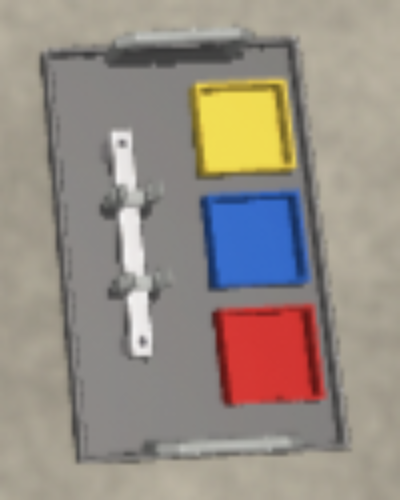

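```bash
cat >> h.py <<'E'
def go(x,y,z,yaw=None):
    "shift units along tool axes (as they stand now / after the turn) and turn units; yaw = world angle of tool y, deg"
    p,R,o=tool(); a=np.degrees(np.arctan2(R[1,1],R[0,1])); t=0
    if yaw is not None:
        d=(yaw-a+90)%180-90; t=-np.radians(d)
        from scipy.spatial.transform import Rotation as Ro
    d=np.array([x,y,z])-p
    print("pos",p.round(4),"yaw",a.round(1),"tilt",np.degrees(np.arccos(-R[2,2])).round(2),"shift now",(R.T@d/.04).round(2), end=" ")
    if yaw is not None: print("turn",round(t/.1,2),"shift after",((R@Ro.from_rotvec([0,0,t]).as_matrix()).T@d/.04).round(2),end="")
    print(" F",o["wrist_force"].round(1),"open",round(o["opening"],3),"grip",round(o["grasp_force"],1),"t",round(o["time_s"],2))
E
python3 -c "
from h import *
go(.448,.055,.2,95.3)"
```

```text
pos [0.1442 0.5563 0.2307] yaw 75.5 tilt 0.06 shift now [-10.5  -10.22   0.78] turn -3.46 shift after [ -6.41 -13.18   0.78] F [-0.1 -0.5  0.4] open 1.004 grip 0.0 t 0.2
```

>>> {"method": "carry_out", "body": {
  "plan": "-0.65 -0.65 0 0 0 0;-0.65 -0.65 0 0 0 0;-0.65 -0.65 0 0 0 0;-0.65 -0.65 0 0 0 0;-0.65 -0.65 0 0 0 0;-0.65 -0.65 0 0 0 0;-0.65 -0.65 0 0 0 0;-0.65 -0.65 0 0 0 0",
  "claw": -1
}}

```text
time_s: 0.87
eef_pos: [0.2938, 0.3015, 0.2313]
eef_rot: [0.0, 0.126, 0.992, 0.0]
wrist_force: [0.9, 1.6, -0.5]
opening: 0.998
grasp_force: 0.0
```

>>> {"method": "carry_out", "body": {
  "plan": "-0.65 -0.65 0 0 0 0;-0.65 -0.65 0 0 0 0;-0.65 -0.65 0 0 0 0;-0.65 -0.65 0 0 0 0;-0.65 -0.65 0 0 0 -0.85;-0.5 -0.5 0 0 0 -0.85;0 0 0 0 0 -0.85;0 0 0 0 0 -0.85"
}}

```text
time_s: 1.53
eef_pos: [0.4038, 0.1198, 0.2312]
eef_rot: [-0.0, -0.043, 0.999, -0.0]
wrist_force: [-0.5, 1.1, -2.1]
opening: 0.998
grasp_force: 0.0
```

```bash
cat >> h.py <<'E'
def wcap(col,z=.080):
    w=ctrl.camera("wrist"); b=blobs(w,col,60)
    for x in b[:3]:
        (u,v),r=cv2.minEnclosingCircle(x);print(col,round(u),round(v),"r",round(r),ray(w,u,v,z).round(4))
    return w
E
python3 -c "
from h import *
go(.448,.055,.2,95.3)
w=wcap('red')
cv2.imwrite('pics/w1.png',w['pixels'][:,:,::-1])"
```

```text
pos [0.4038 0.1198 0.2312] yaw 95.0 tilt 0.01 shift now [-0.96 -1.71  0.78] turn -0.06 shift after [-0.95 -1.72  0.78] F [-0.5  1.1 -2.1] open 0.998 grip 0.0 t 1.53
red 192 218 r 18 [0.4467 0.0566 0.08  ]
red 201 204 r 19 [0.4318 0.0647 0.08  ]
```

View pics/w1.png

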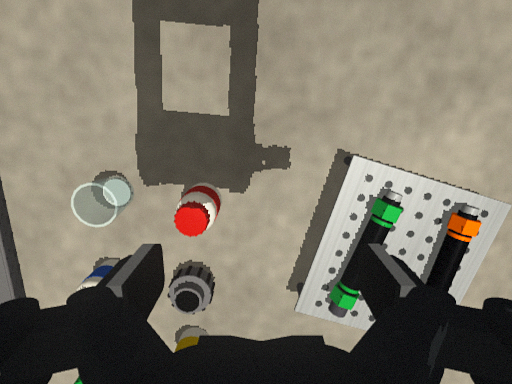

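The red cap at pixel (192,218) puts the bottle at (0.447, 0.0565). The beaker and grey union are its neighbours and leave room for the fingers.

>>> {"method": "carry_out", "body": {
  "plan": "-0.47 -0.83 0 0 0 0;-0.46 -0.83 0 0 0 0;0 0 0.85 0 0 0;0 0 0.85 0 0 0;0 0 0.85 0 0 0;0 0 0.85 0 0 0;0 0 0.85 0 0 0;0 0 0.85 0 0 0"
}}

```text
time_s: 2.25
eef_pos: [0.4457, 0.0588, 0.026]
eef_rot: [0.0, -0.042, 0.999, -0.0]
wrist_force: [0.6, -0.0, 0.4]
opening: 0.999
grasp_force: 0.0
```

>>> {"method": "carry_out", "body": {
  "plan": "0 0 0 0 0 0;0 0 0 0 0 0;0 0 0 0 0 0;0 0 0 0 0 0;0 0 0 0 0 0;0 0 0 0 0 0;0 0 0 0 0 0;0 0 0 0 0 0",
  "claw": 1
}}

```text
time_s: 2.92
eef_pos: [0.4483, 0.0583, 0.03]
eef_rot: [0.003, -0.043, 0.999, -0.0]
wrist_force: [-0.8, 0.4, 9.0]
opening: 0.474
grasp_force: 61.4
```

```bash
python3 -c "
from h import *
go(.396,-.328,.16,95.3)"
```

```text
pos [0.4483 0.0583 0.03  ] yaw 94.9 tilt 0.32 shift now [ 2.12 -9.51 -3.25] turn -0.06 shift after [ 2.18 -9.5  -3.25] F [-0.8  0.4  9. ] open 0.474 grip 61.4 t 2.92
```

>>> {"method": "carry_out", "body": {
  "plan": "0 0 -0.85 0 0 0;0 0 -0.85 0 0 0;0 0 -0.85 0 0 0;0 0 -0.85 0 0 0;0.2 -0.9 0 0 0 0;0.2 -0.9 0 0 0 0;0.2 -0.9 0 0 0 0;0.2 -0.9 0 0 0 0"
}}

```text
time_s: 3.58
eef_pos: [0.4265, -0.0891, 0.1652]
eef_rot: [0.002, -0.044, 0.999, -0.001]
wrist_force: [0.9, -0.1, -1.2]
opening: 0.474
grasp_force: 61.1
```

>>> {"method": "carry_out", "body": {
  "plan": "0.25 -0.95 0 0 0 0;0.25 -0.95 0 0 0 0;0.25 -0.95 0 0 0 0;0.25 -0.95 0 0 0 0;0.25 -0.95 0 0 0 0;0.1 -0.95 0 0 0 0;0 -0.2 0 0 0 0;0 0 0 0 0 0"
}}

```text
time_s: 4.25
eef_pos: [0.3927, -0.3306, 0.1648]
eef_rot: [0.001, -0.041, 0.999, -0.001]
wrist_force: [-0.9, 0.6, -0.4]
opening: 0.472
grasp_force: 61.1
```

```bash
python3 - <<'E'
from h import *
go(.396,-.328,.036,95.3)
t=ctrl.camera("wrist")
for col in("yellow","blue","red"):
    for b in blobs(t,col,100)[:2]:
        r=cv2.minAreaRect(b); print(col,np.round(r[0]),np.round(r[1]),r[2],ray(t,*r[0],.025).round(3))
cv2.imwrite("pics/w2.png",t["pixels"][:,:,::-1])
E
```

```text
pos [ 0.3927 -0.3306  0.1648] yaw 94.7 tilt 0.19 shift now [-0.08  0.07  3.22] turn -0.1 shift after [-0.08  0.07  3.22] F [-0.9  0.6 -0.4] open 0.472 grip 61.1 t 4.25
red [261. 296.] [87. 98.] 90.0 [ 0.507 -0.322  0.025]
red [260. 202.] [106.  95.] 89.39049530029297 [ 0.41  -0.331  0.025]
```

View pics/w2.png

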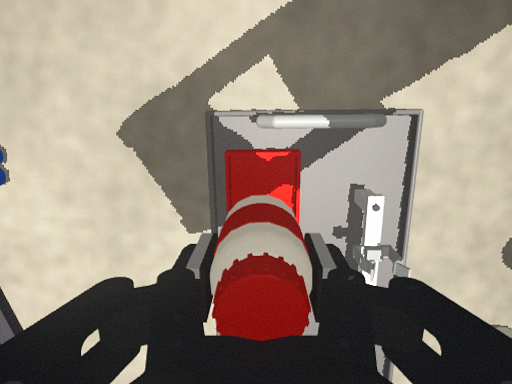

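The red bottle is held upright over the red holder, whose near edge is at (226..300, 151). I'll check the holder centre from those corners.

```bash
python3 - <<'E'
from h import *
t=ctrl.camera("wrist")
a=ray(t,226,151,.027);b=ray(t,300,151,.027);print(a.round(4),b.round(4),np.linalg.norm(a-b),((a+b)/2+.033*np.array([.996,.092,0])).round(4))
E
```

```text
[ 0.3665 -0.3613  0.027 ] [ 0.3611 -0.2976  0.027 ] 0.06384393476676671 [ 0.3967 -0.3264  0.027 ]
```

>>> {"method": "carry_out", "body": {
  "plan": "-0.1 0.1 0.4 0 0 0;0 0 0.5 0 0 0;0 0 0.5 0 0 0;0 0 0.5 0 0 0;0 0 0.5 0 0 0;0 0 0.5 0 0 0;0 0 0.28 0 0 0;0 0 0 0 0 0"
}}

```text
time_s: 5.02
eef_pos: [0.3969, -0.3211, 0.0363]
eef_rot: [-0.0, -0.044, 0.999, 0.001]
wrist_force: [0.2, 0.9, -0.4]
opening: 0.472
grasp_force: 66.1
```

```bash
python3 -c "
from h import *
go(.3965,-.327,.036,95.3)"
```

```text
pos [ 0.3969 -0.3211  0.0363] yaw 95.1 tilt 0.08 shift now [ 0.02 -0.15  0.01] turn -0.04 shift after [ 0.02 -0.15  0.01] F [ 0.2  0.9 -0.4] open 0.472 grip 66.1 t 5.02
```

>>> {"method": "carry_out", "body": {
  "plan": "0 -0.13 0.05 0 0 0;0 0 0.05 0 0 0;0 0 0 0 0 0;0 0 0 0 0 0;0 0 0 0 0 0;0 0 0 0 0 0;0 0 0 0 0 0;0 0 0 0 0 0"
}}

```text
time_s: 5.68
eef_pos: [0.3975, -0.3238, 0.0357]
eef_rot: [-0.001, -0.044, 0.999, 0.003]
wrist_force: [-7.8, 21.2, 41.2]
opening: 0.471
grasp_force: 70.9
```

>>> {"method": "carry_out", "body": {
  "plan": "0 0 -0.1 0 0 0;0 0 0 0 0 0;0 0 0 0 0 0;0 0 0 0 0 0;0 0 0 0 0 0;0 0 0 0 0 0;0 0 0 0 0 0;0 0 0 0 0 0"
}}

```text
time_s: 6.35
eef_pos: [0.3969, -0.3282, 0.0359]
eef_rot: [-0.0, -0.043, 0.999, 0.0]
wrist_force: [0.2, 1.0, 1.9]
opening: 0.47
grasp_force: 66.4
```

>>> {"method": "carry_out", "body": {
  "plan": "0 0 0 0 0 0;0 0 0 0 0 0;0 0 0 0 0 0;0 0 0 0 0 0;0 0 0 0 0 0;0 0 0 0 0 0;0 0 0 0 0 0;0 0 -0.3 0 0 0",
  "claw": -1
}}

```text
time_s: 7.02
eef_pos: [0.3957, -0.3269, 0.0465]
eef_rot: [-0.001, -0.043, 0.999, 0.002]
wrist_force: [-0.8, 0.7, -0.3]
opening: 1.005
grasp_force: 0.0
```

```bash
python3 -c "
from h import *
go(.645,.05,.18,95.3)"
```

```text
pos [ 0.3957 -0.3269  0.0465] yaw 94.9 tilt 0.24 shift now [-7.01  8.86 -3.32] turn -0.06 shift after [-7.07  8.82 -3.32] F [-0.8  0.7 -0.3] open 1.005 grip 0.0 t 7.02
```

>>> {"method": "carry_out", "body": {
  "plan": "0 0 -0.9 0 0 0;0 0 -0.9 0 0 0;0 0 -0.9 0 0 0;0 0 -0.9 0 0 0;-0.58 0.74 0 0 0 0;-0.58 0.74 0 0 0 0;-0.58 0.74 0 0 0 0;-0.58 0.74 0 0 0 0"
}}

```text
time_s: 7.68
eef_pos: [0.4799, -0.2012, 0.1937]
eef_rot: [0.001, -0.043, 0.999, -0.001]
wrist_force: [0.2, -0.6, -0.7]
opening: 0.996
grasp_force: 0.0
```

>>> {"method": "carry_out", "body": {
  "plan": "-0.58 0.74 0 0 0 0;-0.58 0.74 0 0 0 0;-0.58 0.74 0 0 0 0;-0.58 0.74 0 0 0 0;-0.58 0.74 0 0 0 0;-0.3 0.74 0 0 0 0;0 0 0 0 0 0;0 0 0 0 0 0"
}}

```text
time_s: 8.35
eef_pos: [0.5916, -0.0127, 0.1927]
eef_rot: [0.0, -0.045, 0.999, -0.0]
wrist_force: [-0.5, -1.0, -0.1]
opening: 0.997
grasp_force: 0.0
```

```bash
python3 - <<'E'
from h import *
go(.645,.05,.026,95.3)
w=wcap('yellow')
wcap('blue')
E
```

```text
pos [ 0.5916 -0.0127  0.1927] yaw 95.1 tilt 0.02 shift now [-1.47  1.44  4.17] turn -0.03 shift after [-1.47  1.44  4.17] F [-0.5 -1.  -0.1] open 0.997 grip 0.0 t 8.35
yellow 328 256 r 21 [0.644  0.0499 0.08  ]
yellow 319 236 r 22 [0.627  0.0397 0.08  ]
blue 216 143 r 21 [ 0.556 -0.053  0.08 ]
blue 288 322 r 68 [0.712  0.0207 0.08  ]
```

>>> {"method": "carry_out", "body": {
  "plan": "-0.72 0.73 0 0 0 0;-0.72 0.72 0 0 0 0;0 0 0.69 0 0 0;0 0 0.69 0 0 0;0 0 0.69 0 0 0;0 0 0.69 0 0 0;0 0 0.69 0 0 0;0 0 0.69 0 0 0"
}}

```text
time_s: 9.12
eef_pos: [0.6436, 0.0462, 0.0257]
eef_rot: [0.0, -0.042, 0.999, -0.0]
wrist_force: [-0.4, -0.0, -0.5]
opening: 1.0
grasp_force: 0.0
```

>>> {"method": "carry_out", "body": {
  "plan": "0 0 0 0 0 0;0 0 0 0 0 0;0 0 0 0 0 0;0 0 0 0 0 0;0 0 0 0 0 0;0 0 0 0 0 0;0 0 0 0 0 0;0 0 0 0 0 0",
  "claw": 1
}}

```text
time_s: 9.78
eef_pos: [0.6461, 0.0478, 0.0296]
eef_rot: [0.003, -0.043, 0.999, -0.001]
wrist_force: [0.2, -0.1, 7.7]
opening: 0.473
grasp_force: 61.3
```

```bash
python3 -c "
from h import *
go(.5595,-.3125,.16,95.3)"
```

```text
pos [0.6461 0.0478 0.0296] yaw 94.9 tilt 0.3 shift now [ 2.92 -8.79 -3.26] turn -0.06 shift after [ 2.97 -8.77 -3.26] F [ 0.2 -0.1  7.7] open 0.473 grip 61.3 t 9.78
```

>>> {"method": "carry_out", "body": {
  "plan": "0 0 -0.85 0 0 0;0 0 -0.85 0 0 0;0 0 -0.85 0 0 0;0 0 -0.85 0 0 0;0.29 -0.88 0 0 0 0;0.29 -0.88 0 0 0 0;0.29 -0.88 0 0 0 0;0.29 -0.88 0 0 0 0"
}}

```text
time_s: 10.45
eef_pos: [0.6094, -0.097, 0.1638]
eef_rot: [0.001, -0.044, 0.999, -0.0]
wrist_force: [0.6, 0.1, -1.5]
opening: 0.476
grasp_force: 61.1
```

>>> {"method": "carry_out", "body": {
  "plan": "0.29 -0.88 0 0 0 0;0.29 -0.88 0 0 0 0;0.29 -0.88 0 0 0 0;0.29 -0.88 0 0 0 0;0.29 -0.88 0 0 0 0;0.29 -0.88 0 0 0 0;0 0 0 0 0 0;0 0 0 0 0 0"
}}

```text
time_s: 11.12
eef_pos: [0.5578, -0.3146, 0.1632]
eef_rot: [0.0, -0.041, 0.999, -0.0]
wrist_force: [0.4, 1.7, -1.0]
opening: 0.472
grasp_force: 61.1
```

```bash
python3 - <<'E'
from h import *
go(.5595,-.312,.036,95.3)
w=ctrl.camera("wrist");cv2.imwrite("pics/w3.png",w["pixels"][:,:,::-1])
E
```

```text
pos [ 0.5578 -0.3146  0.1632] yaw 94.7 tilt 0.06 shift now [-0.05  0.06  3.18] turn -0.1 shift after [-0.05  0.06  3.18] F [ 0.4  1.7 -1. ] open 0.472 grip 61.1 t 11.12
```

View pics/w3.png

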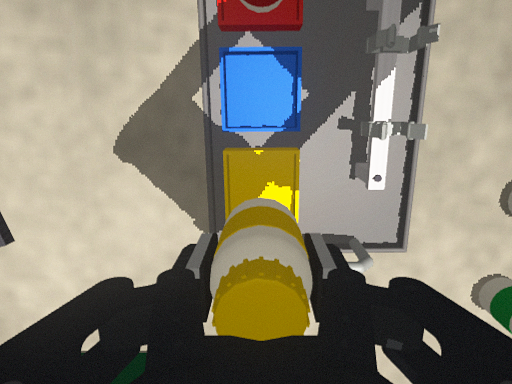

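The yellow bottle is over the yellow holder, with its near edge at (224..299, 149). That agrees with the estimate, so I'll lower it.

>>> {"method": "carry_out", "body": {
  "plan": "-0.07 0.05 0.4 0 0 0;0 0 0.5 0 0 0;0 0 0.5 0 0 0;0 0 0.5 0 0 0;0 0 0.5 0 0 0;0 0 0.5 0 0 0;0 0 0.28 0 0 0;0 0 0 0 0 0"
}}

```text
time_s: 11.83
eef_pos: [0.5622, -0.3083, 0.0363]
eef_rot: [0.0, -0.044, 0.999, 0.0]
wrist_force: [-0.5, 0.1, -0.4]
opening: 0.474
grasp_force: 64.6
```

>>> {"method": "carry_out", "body": {
  "plan": "0 0 0 0 0 0;0 0 0 0 0 0;0 0 0 0 0 0;0 0 0 0 0 0;0 0 0 0 0 0;0 0 0 0 0 0;0 0 0 0 0 0;0 0 0 0 0 0"
}}

```text
time_s: 12.5
eef_pos: [0.5618, -0.3098, 0.036]
eef_rot: [0.001, -0.043, 0.999, 0.0]
wrist_force: [0.6, 4.1, 5.3]
opening: 0.478
grasp_force: 65.2
```

Seated on the floor, with a 5 N contact. Releasing.

>>> {"method": "carry_out", "body": {
  "plan": "0 0 0 0 0 0;0 0 0 0 0 0;0 0 0 0 0 0;0 0 0 0 0 0;0 0 0 0 0 0;0 0 0 0 0 0;0 0 0 0 0 0;0 0 -0.3 0 0 0",
  "claw": -1
}}

```text
time_s: 13.17
eef_pos: [0.5595, -0.3089, 0.0451]
eef_rot: [-0.002, -0.043, 0.999, 0.002]
wrist_force: [-0.1, -0.3, -0.7]
opening: 1.002
grasp_force: 0.0
```

```bash
python3 -c "
from h import *
go(.556,-.053,.18,95.3)"
```

```text
pos [ 0.5595 -0.3089  0.0451] yaw 94.9 tilt 0.28 shift now [-0.45  6.39 -3.35] turn -0.06 shift after [-0.49  6.39 -3.35] F [-0.1 -0.3 -0.7] open 1.002 grip 0.0 t 13.17
```

>>> {"method": "carry_out", "body": {
  "plan": "0 0 -0.85 0 0 0;0 0 -0.85 0 0 0;0 0 -0.85 0 0 0;0 0 -0.85 0 0 0;-0.1 0.9 0 0 0 0;-0.1 0.9 0 0 0 0;-0.1 0.9 0 0 0 0;-0.1 0.9 0 0 0 0"
}}

```text
time_s: 13.83
eef_pos: [0.5646, -0.1641, 0.1847]
eef_rot: [0.001, -0.043, 0.999, -0.0]
wrist_force: [1.7, -0.5, 0.1]
opening: 0.999
grasp_force: 0.0
```

>>> {"method": "carry_out", "body": {
  "plan": "-0.1 0.9 0 0 0 0;0 0.9 0 0 0 0;0 0.9 0 0 0 0;0 0.1 0 0 0 0;0 0 0 0 0 0;0 0 0 0 0 0;0 0 0 0 0 0;0 0 0 0 0 0"
}}

```text
time_s: 14.5
eef_pos: [0.5593, -0.0549, 0.1835]
eef_rot: [0.0, -0.042, 0.999, -0.0]
wrist_force: [-0.5, 0.0, -0.5]
opening: 0.998
grasp_force: 0.0
```

```bash
python3 -c "
from h import *
go(.556,-.053,.026,95.3)
wcap('blue')"
```

```text
pos [ 0.5593 -0.0549  0.1835] yaw 94.8 tilt 0.03 shift now [0.08 0.06 3.94] turn -0.08 shift after [0.08 0.06 3.94] F [-0.5  0.  -0.5] open 0.998 grip 0.0 t 14.5
blue 264 189 r 21 [ 0.5553 -0.0535  0.08  ]
blue 3 64 r 39 [ 0.4804 -0.2458  0.08  ]
blue 312 332 r 56 [6.816e-01 2.000e-04 8.000e-02]
```

>>> {"method": "carry_out", "body": {
  "plan": "0.09 0.04 0.4 0 0 0;0 0 0.6 0 0 0;0 0 0.6 0 0 0;0 0 0.6 0 0 0;0 0 0.6 0 0 0;0 0 0.6 0 0 0;0 0 0.54 0 0 0;0 0 0 0 0 0"
}}

```text
time_s: 15.22
eef_pos: [0.5518, -0.0521, 0.0211]
eef_rot: [-0.004, -0.042, 0.999, 0.001]
wrist_force: [-1.1, 0.1, -0.0]
opening: 1.0
grasp_force: 0.0
```

>>> {"method": "carry_out", "body": {
  "plan": "0 0 0 0 0 0;0 0 0 0 0 0;0 0 0 0 0 0;0 0 0 0 0 0;0 0 0 0 0 0;0 0 0 0 0 0;0 0 0 0 0 0;0 0 0 0 0 0",
  "claw": 1
}}

```text
time_s: 15.88
eef_pos: [0.5571, -0.0527, 0.0278]
eef_rot: [0.002, -0.043, 0.999, -0.001]
wrist_force: [0.2, -0.5, 6.6]
opening: 0.474
grasp_force: 61.1
```

```bash
python3 -c "
from h import *
go(.479,-.319,.16,95.3)"
```

```text
pos [ 0.5571 -0.0527  0.0278] yaw 94.9 tilt 0.24 shift now [ 2.51 -6.47 -3.3 ] turn -0.06 shift after [ 2.55 -6.45 -3.3 ] F [ 0.2 -0.5  6.6] open 0.474 grip 61.1 t 15.88
```

>>> {"method": "carry_out", "body": {
  "plan": "0 0 -0.85 0 0 0;0 0 -0.85 0 0 0;0 0 -0.85 0 0 0;0 0 -0.85 0 0 0;0.35 -0.88 0 0 0 0;0.35 -0.88 0 0 0 0;0.35 -0.88 0 0 0 0;0.35 -0.88 0 0 0 0"
}}

```text
time_s: 16.55
eef_pos: [0.5113, -0.1983, 0.1628]
eef_rot: [0.001, -0.044, 0.999, -0.001]
wrist_force: [-0.2, -0.7, -0.7]
opening: 0.473
grasp_force: 60.9
```

>>> {"method": "carry_out", "body": {
  "plan": "0.37 -0.9 0 0 0 0;0.37 -0.9 0 0 0 0;0.36 -0.9 0 0 0 0;0 -0.25 0 0 0 0;0 0 0 0 0 0;0 0 0 0 0 0;0 0 0 0 0 0;0 0 0 0 0 0"
}}

```text
time_s: 17.22
eef_pos: [0.4784, -0.3168, 0.1616]
eef_rot: [-0.0, -0.044, 0.999, 0.0]
wrist_force: [-0.4, -0.7, -0.3]
opening: 0.471
grasp_force: 60.9
```

```bash
python3 - <<'E'
from h import *
go(.479,-.319,.034,95.3)
w=ctrl.camera("wrist");cv2.imwrite("pics/w4.png",w["pixels"][:,:,::-1])
E
```

```text
pos [ 0.4784 -0.3168  0.1616] yaw 95.0 tilt 0.04 shift now [-0.01 -0.06  3.19] turn -0.04 shift after [-0.01 -0.06  3.19] F [-0.4 -0.7 -0.3] open 0.471 grip 60.9 t 17.22
```

View pics/w4.png

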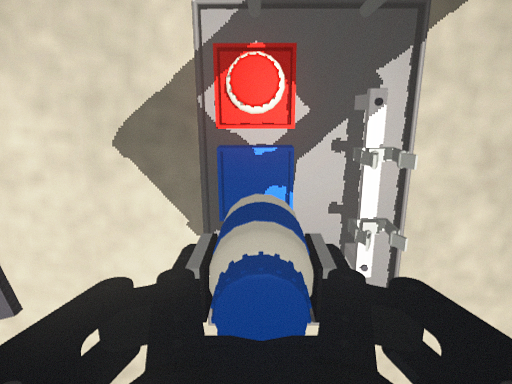

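Red stands upright in its holder at (255,83), and the blue holder's near edge is at (218..293, 147). I'll shift about 2 mm and lower.

>>> {"method": "carry_out", "body": {
  "plan": "-0.03 -0.06 0.4 0 0 0;0 0 0.5 0 0 0;0 0 0.5 0 0 0;0 0 0.5 0 0 0;0 0 0.5 0 0 0;0 0 0.5 0 0 0;0 0 0.28 0 0 0;0 0 0 0 0 0"
}}

```text
time_s: 17.93
eef_pos: [0.48, -0.3197, 0.0346]
eef_rot: [-0.0, -0.044, 0.999, 0.0]
wrist_force: [0.9, -0.3, -1.3]
opening: 0.473
grasp_force: 65.2
```

>>> {"method": "carry_out", "body": {
  "plan": "0 0 0 0 0 0;0 0 0 0 0 0;0 0 0 0 0 0;0 0 0 0 0 0;0 0 0 0 0 0;0 0 0 0 0 0;0 0 0 0 0 0;0 0 0 0 0 0"
}}

```text
time_s: 18.6
eef_pos: [0.4794, -0.3208, 0.0345]
eef_rot: [-0.0, -0.043, 0.999, -0.0]
wrist_force: [-0.5, -0.1, 0.3]
opening: 0.474
grasp_force: 65.2
```

>>> {"method": "carry_out", "body": {
  "plan": "0 0 0.04 0 0 0;0 0 0 0 0 0;0 0 0 0 0 0;0 0 0 0 0 0;0 0 0 0 0 0;0 0 0 0 0 0;0 0 0 0 0 0;0 0 0 0 0 0"
}}

```text
time_s: 19.27
eef_pos: [0.4795, -0.321, 0.034]
eef_rot: [0.0, -0.043, 0.999, -0.0]
wrist_force: [-3.0, 2.3, 9.1]
opening: 0.477
grasp_force: 66.1
```

>>> {"method": "carry_out", "body": {
  "plan": "0 0 0 0 0 0;0 0 0 0 0 0;0 0 0 0 0 0;0 0 0 0 0 0;0 0 0 0 0 0;0 0 0 0 0 0;0 0 0 0 0 0;0 0 -0.3 0 0 0",
  "claw": -1
}}

```text
time_s: 19.93
eef_pos: [0.4779, -0.3194, 0.043]
eef_rot: [-0.002, -0.043, 0.999, 0.002]
wrist_force: [-0.1, 0.6, -0.7]
opening: 1.001
grasp_force: 0.0
```

>>> {"method": "carry_out", "body": {
  "plan": "0 0 -0.9 0 0 0;0 0 -0.9 0 0 0;0 0 -0.9 0 0 0;0 0 -0.9 0 0 0;0 0.9 -0.3 0 0 0;0 0.9 0 0 0 0;0 0.9 0 0 0 0;0 0 0 0 0 0"
}}

```text
time_s: 20.6
eef_pos: [0.4694, -0.2079, 0.2019]
eef_rot: [0.0, -0.045, 0.999, 0.001]
wrist_force: [-0.1, 0.2, -0.2]
opening: 0.998
grasp_force: 0.0
```

```bash
python3 - <<'E'
from h import *
go(.488,.322,.2,82)
w=ctrl.camera("wrist");cv2.imwrite("pics/w5.png",w["pixels"][:,:,::-1])
E
```

```text
pos [ 0.4694 -0.2079  0.2019] yaw 95.1 tilt 0.13 shift now [-1.65 13.15  0.08] turn 2.29 shift after [ 1.38 13.18  0.08] F [-0.1  0.2 -0.2] open 0.998 grip 0.0 t 20.6
```

View pics/w5.png

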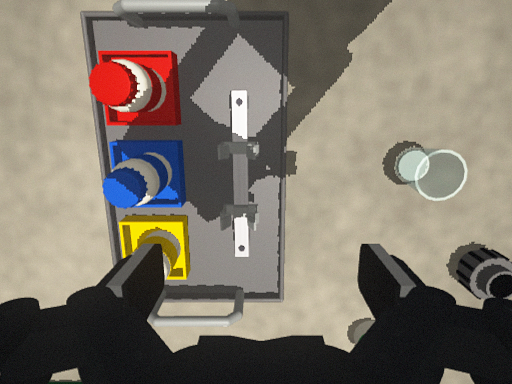

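All three bottles stand in their holders. The rail bar runs from (239,91) to (241,257), with clips at (238,150) and (239,217). Next I'll compute the rail pose.

```bash
python3 - <<'E'
from h import *
w=ctrl.camera("wrist")
a=ray(w,239,91,.045);b=ray(w,241,257,.045);print("ends",a,b,"mid",(a+b)/2,"ang",np.degrees(np.arctan2(*(b-a)[[1,0]])))
a=ray(w,239,100,.045);b=ray(w,241.5,248,.045);print("holes",a,b,"mid",(a+b)/2,"ang",np.degrees(np.arctan2(*(b-a)[[1,0]])))
a=ray(w,238.5,150,.085);b=ray(w,239,217,.085);print("clips",a,b,(a+b)/2)
E
```

```text
ends [ 0.3927483  -0.23715965  0.045     ] [ 0.5517808  -0.22342417  0.045     ] mid [ 0.47226455 -0.23029191  0.045     ] ang 4.936330535993695
holes [ 0.4003439  -0.23660022  0.045     ] [ 0.54193594 -0.22366327  0.045     ] mid [ 0.47113992 -0.23013174  0.045     ] ang 5.220493349644373
clips [ 0.43938028 -0.23155483  0.085     ] [ 0.49569209 -0.22700645  0.085     ] [ 0.46753618 -0.22928064  0.085     ]
```

>>> {"method": "carry_out", "body": {
  "plan": "-0.15 0.95 0 0 0 0;-0.15 0.95 0 0 0 0;-0.15 0.95 0 0 0 0;-0.15 0.95 0 0 0 0;-0.15 0.95 0 0 0 0;-0.15 0.95 0 0 0 0;-0.15 0.95 0 0 0 0;-0.15 0.95 0 0 0 0"
}}

```text
time_s: 21.37
eef_pos: [0.4926, 0.0945, 0.2015]
eef_rot: [0.001, -0.042, 0.999, -0.0]
wrist_force: [1.6, 0.1, -0.7]
opening: 0.997
grasp_force: 0.0
```

>>> {"method": "carry_out", "body": {
  "plan": "0 0.95 0 0 0 0;0 0.95 0 0 0 0;0 0.95 0 0 0 0;0 0.95 0 0 0 0.77;0.1 0.5 0 0 0 0.76;0 0 0 0 0 0.76;0 0 0 0 0 0;0 0 0 0 0 0"
}}

```text
time_s: 22.03
eef_pos: [0.4753, 0.2647, 0.201]
eef_rot: [0.0, 0.07, 0.998, -0.0]
wrist_force: [-0.3, -0.2, -1.0]
opening: 1.003
grasp_force: 0.0
```

```bash
python3 - <<'E'
from h import *
go(.488,.322,.2,82)
w=ctrl.camera("wrist");cv2.imwrite("pics/w6.png",w["pixels"][:,:,::-1])
for b in blobs(w,"orange",60)[:4]:
    r=cv2.minAreaRect(b);print(np.round(r[0]),np.round(r[1]),cv2.contourArea(b),ray(w,*r[0],.062).round(4))
E
```

```text
pos [0.4753 0.2647 0.201 ] yaw 81.9 tilt 0.03 shift now [-0.11  1.46  0.02] turn -0.01 shift after [-0.12  1.46  0.02] F [-0.3 -0.2 -1. ] open 1.003 grip 0.0 t 22.03
[324. 240.] [31. 26.] 670.0 [0.5374 0.3158 0.062 ]
[332. 128.] [19. 35.] 623.0 [0.4363 0.3308 0.062 ]
[331. 143.] [26.  6.] 122.0 [0.4487 0.3292 0.062 ]
```

View pics/w6.png

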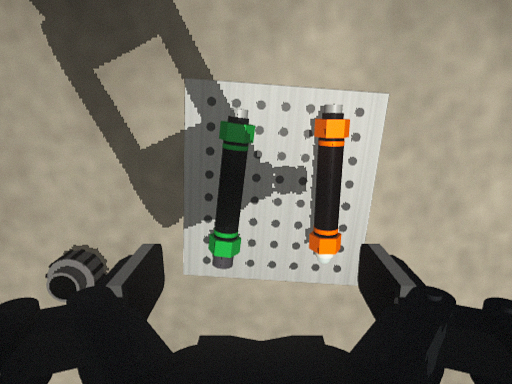

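The pH probe's nuts are at (332,128) and (324,240), so its centre is about (0.487, 0.323) and its axis is at −8.4°. I'll move above it, settle and re-measure.

>>> {"method": "carry_out", "body": {
  "plan": "-0.04 0.75 0 0 0 0;-0.04 0.74 0 0 0 0;0 0 0.5 0 0 0;0 0 0.5 0 0 0;0 0 0.5 0 0 0;0 0 0 0 0 0;0 0 0 0 0 0;0 0 0 0 0 0"
}}

```text
time_s: 22.75
eef_pos: [0.4872, 0.3233, 0.1421]
eef_rot: [0.001, 0.072, 0.997, 0.0]
wrist_force: [-0.4, 0.3, 0.3]
opening: 1.0
grasp_force: 0.0
```

>>> {"method": "carry_out", "body": {
  "plan": "0 0 0 0 0 0;0 0 0 0 0 0;0 0 0 0 0 0;0 0 0 0 0 0;0 0 0 0 0 0;0 0 0 0 0 0;0 0 0 0 0 0;0 0 0 0 0 0"
}}

```text
time_s: 23.42
eef_pos: [0.486, 0.3238, 0.1409]
eef_rot: [-0.0, 0.071, 0.997, -0.0]
wrist_force: [0.5, -1.1, -0.5]
opening: 1.0
grasp_force: 0.0
```

```bash
python3 - <<'E'
from h import *
w=ctrl.camera("wrist");cv2.imwrite("pics/w7.png",w["pixels"][:,:,::-1])
P=[]
for b in blobs(w,"orange",60)[:4]:
    r=cv2.minAreaRect(b);print(np.round(r[0]),np.round(r[1]),cv2.contourArea(b),ray(w,*r[0],.062).round(4))
go(.4868,.3233,.047,81.6)
E
```

```text
[262. 269.] [39. 34.] 1030.5 [0.5381 0.3166 0.062 ]
[262. 130.] [24. 44.] 1007.0 [0.4362 0.3314 0.062 ]
[262. 149.] [ 8. 32.] 189.5 [0.4489 0.3296 0.062 ]
pos [0.4861 0.3238 0.1409] yaw 81.8 tilt 0.0 shift now [-0.02 -0.01  2.35] turn 0.04 shift after [-0.02 -0.01  2.35] F [ 0.4 -0.2 -0.1] open 1.001 grip 0.0 t 23.47
```

>>> {"method": "carry_out", "body": {
  "plan": "-0.02 0 0.45 0 0 0;0 0 0.45 0 0 0;0 0 0.45 0 0 0;0 0 0.45 0 0 0;0 0 0.4 0 0 0;0 0 0.1 0 0 0;0 0 0 0 0 0;0 0 0 0 0 0"
}}

```text
time_s: 24.13
eef_pos: [0.4872, 0.3238, 0.0494]
eef_rot: [0.0, 0.071, 0.997, 0.0]
wrist_force: [-0.3, -0.1, 0.6]
opening: 0.996
grasp_force: 0.0
```

>>> {"method": "carry_out", "body": {
  "plan": "0 0 0 0 0 0;0 0 0 0 0 0;0 0 0 0 0 0;0 0 0 0 0 0;0 0 0 0 0 0;0 0 0 0 0 0;0 0 0 0 0 0;0 0 0 0 0 0",
  "claw": 1
}}

```text
time_s: 24.8
eef_pos: [0.4873, 0.3238, 0.0495]
eef_rot: [0.0, 0.071, 0.997, 0.0]
wrist_force: [-2.2, -0.8, 4.7]
opening: 0.229
grasp_force: 58.9
```

>>> {"method": "carry_out", "body": {
  "plan": "0 0 0 0 0 0;0 0 0 0 0 0;0 0 -0.5 0 0 0;0 0 -0.7 0 0 0;0 0 -0.8 0 0 0;0 0 -0.8 0 0 0;0 0 -0.6 0 0 0;0 0 0 0 0 0"
}}

```text
time_s: 25.47
eef_pos: [0.4899, 0.325, 0.1908]
eef_rot: [0.004, 0.071, 0.997, 0.002]
wrist_force: [0.5, -0.4, -0.6]
opening: 0.231
grasp_force: 58.9
```

```bash
python3 - <<'E'
from h import *
go(.47,-.2,.17,95.2)
E
```

```text
pos [0.4899 0.325  0.1908] yaw 81.8 tilt 0.55 shift now [ -1.37 -13.06   0.47] turn -2.33 shift after [  1.69 -13.03   0.47] F [ 0.5 -0.4 -0.6] open 0.231 grip 58.9 t 25.47
```

>>> {"method": "carry_out", "body": {
  "plan": "-0.05 -0.95 0 0 0 0;-0.05 -0.95 0 0 0 0;-0.05 -0.95 0 0 0 0;-0.05 -0.95 0 0 0 0;-0.05 -0.95 0 0 0 0;-0.05 -0.95 0 0 0 0;-0.05 -0.95 0 0 0 0;-0.05 -0.95 0 0 0 0"
}}

```text
time_s: 26.13
eef_pos: [0.4582, 0.019, 0.1837]
eef_rot: [-0.001, 0.071, 0.997, 0.0]
wrist_force: [1.0, 0.2, -1.8]
opening: 0.231
grasp_force: 59.1
```

>>> {"method": "carry_out", "body": {
  "plan": "0 -0.95 0 0 0 0;0 -0.95 0 0 0 0;0 -0.95 0 0 0 -0.8;0 -0.95 0 0 0 -0.8;0 0 0 0 0 -0.73;0 0 0 0 0 0;0 0 0 0 0 0;0 0 0 0 0 0"
}}

```text
time_s: 26.8
eef_pos: [0.4404, -0.1292, 0.1841]
eef_rot: [-0.001, -0.044, 0.999, 0.001]
wrist_force: [-0.6, -0.5, -2.5]
opening: 0.231
grasp_force: 59.2
```

>>> {"method": "carry_out", "body": {
  "plan": "0 0 0 0 0 0;0 0 0 0 0 0;0 0 0 0 0 0;0 0 0 0 0 0;0 0 0 0 0 0;0 0 0 0 0 0;0 0 0 0 0 0;0 0 0 0 0 0"
}}

```text
time_s: 27.47
eef_pos: [0.4409, -0.1303, 0.1849]
eef_rot: [0.0, -0.045, 0.999, -0.0]
wrist_force: [-0.4, 1.3, -0.8]
opening: 0.233
grasp_force: 59.2
```

```bash
python3 - <<'E'
from h import *
import pickle
go(.47,-.225,.17,95.2)
w=ctrl.camera("wrist");cv2.imwrite("pics/w8.png",w["pixels"][:,:,::-1]);t=ctrl.camera("top");pickle.dump((w,t),open("c8.pkl","wb"))
go(.47,-.225,.17,95.2)
E
```

```text
pos [ 0.4409 -0.1303  0.1849] yaw 95.2 tilt 0.01 shift now [-0.51 -2.42  0.37] turn -0.01 shift after [-0.51 -2.42  0.37] F [-0.4  1.3 -0.8] open 0.233 grip 59.2 t 27.47
pos [ 0.4409 -0.1304  0.1849] yaw 95.2 tilt 0.0 shift now [-0.51 -2.42  0.37] turn -0.01 shift after [-0.51 -2.42  0.37] F [-0.3  0.6 -1.6] open 0.231 grip 59.2 t 27.57
```

View pics/w8.png

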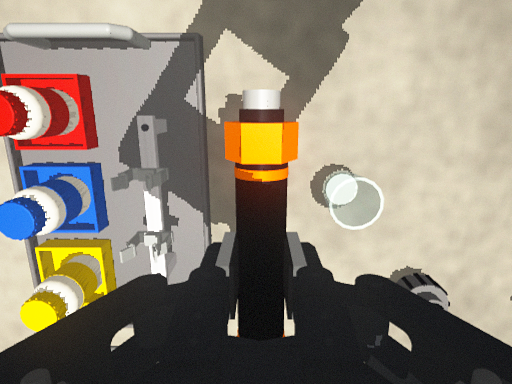

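```bash
python3 - <<'E'
from h import *
import pickle
w,t=pickle.load(open("c8.pkl","rb"))
a=ray(t,330.6,195.6,.045);b=ray(t,335.4,245.1,.045);print("top holes",a.round(4),b.round(4),((a+b)/2).round(4))
h=ray(w,146.5,128,.045);e=ray(w,149.5,116,.045);print("w hole",h.round(4),"ctr",(h+.071*np.array([.996,.092,0])).round(4),"end",e.round(4),"ctr",(e+.0797*np.array([.996,.092,0])).round(4))
print("triang hole",triang(w,(146.5,128),t,(335.4,245.1)).round(4))
# holder corners in wrist (outer near corners, top z=.027)
for n,(p,q) in dict(red=((89,75),(97,148)),blue=((102,163),(107,232))).items():
    A,B=ray(w,*p,.027),ray(w,*q,.027);print(n,A.round(4),B.round(4),"side mid",((A+B)/2).round(4))
for b in blobs(w,"orange",300): r=cv2.minAreaRect(b);print(np.round(r[0]),ray(w,*r[0],w["R"][2,2]*0+.17).round(4))
cv2.imwrite("pics/w8c.png",cv2.resize(w["pixels"][100:300,90:220,::-1],None,fx=4,fy=3,interpolation=cv2.INTER_CUBIC)[:600])
E
```

```text
top holes [ 0.5389 -0.223   0.045 ] [ 0.4    -0.2351  0.045 ] [ 0.4694 -0.2291  0.045 ]
w hole [ 0.4017 -0.2325  0.045 ] ctr [ 0.4724 -0.2259  0.045 ] end [ 0.3914 -0.2299  0.045 ] ctr [ 0.4708 -0.2226  0.045 ]
triang hole [ 0.4024 -0.2399  0.0233]
red [ 0.3622 -0.2886  0.027 ] [ 0.4256 -0.2841  0.027 ] side mid [ 0.3939 -0.2863  0.027 ]
blue [ 0.4393 -0.28    0.027 ] [ 0.5082 -0.2774  0.027 ] side mid [ 0.4738 -0.2787  0.027 ]
[261. 142.] [ 0.3925 -0.1351  0.17  ]
[260. 174.] [ 0.4077 -0.134   0.17  ]
```

View pics/w8c.png

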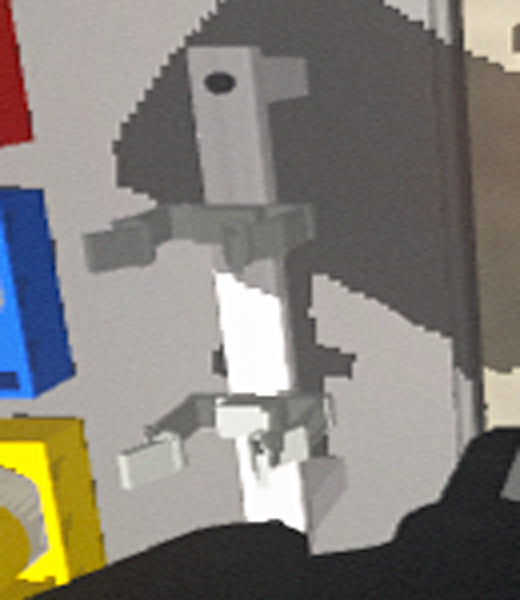

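The probe is held level and in line with the tool, and the rail hole is at about (145,127). For lateral alignment I'll hover on the rail line, shifted 80 mm along it, so the near clip and bar show ahead of the probe.

>>> {"method": "carry_out", "body": {
  "plan": "-0.63 -0.62 0 0 0 0;-0.63 -0.62 0 0 0 0;-0.63 -0.62 0 0 0 0;-0.62 -0.63 0 0 0 0;0 0 0 0 0 0;0 0 0 0 0 0;0 0 0 0 0 0;0 0 0 0 0 0"
}}

```text
time_s: 28.23
eef_pos: [0.5492, -0.2198, 0.1847]
eef_rot: [-0.0, -0.045, 0.999, 0.0]
wrist_force: [-0.7, -0.2, -1.4]
opening: 0.229
grasp_force: 59.3
```

>>> {"method": "carry_out", "body": {
  "plan": "0 0 0 0 0 0;0 0 0 0 0 0;0 0 0 0 0 0;0 0 0 0 0 0;0 0 0 0 0 0;0 0 0 0 0 0;0 0 0 0 0 0;0 0 0 0 0 0"
}}

```text
time_s: 28.9
eef_pos: [0.5498, -0.2205, 0.1849]
eef_rot: [-0.0, -0.045, 0.999, -0.0]
wrist_force: [-0.2, -0.1, -0.7]
opening: 0.231
grasp_force: 59.3
```

```bash
python3 - <<'E'
from h import *
import pickle
w=ctrl.camera("wrist");pickle.dump(w,open("c9.pkl","wb"))
go(.470,-.2277,.185,95.2); print(w["mtx"][0,2])
cv2.imwrite("pics/w9.png",cv2.resize(w["pixels"][0:190,180:340,::-1],None,fx=3,fy=3,interpolation=cv2.INTER_CUBIC))
E
```

```text
pos [ 0.5498 -0.2204  0.1849] yaw 95.2 tilt 0.0 shift now [ 2. -0. -0.] turn -0.01 shift after [ 2.  0. -0.] F [-0.1  0.8 -1.5] open 0.23 grip 59.3 t 28.95
260.6978444459557
```

View pics/w9.png

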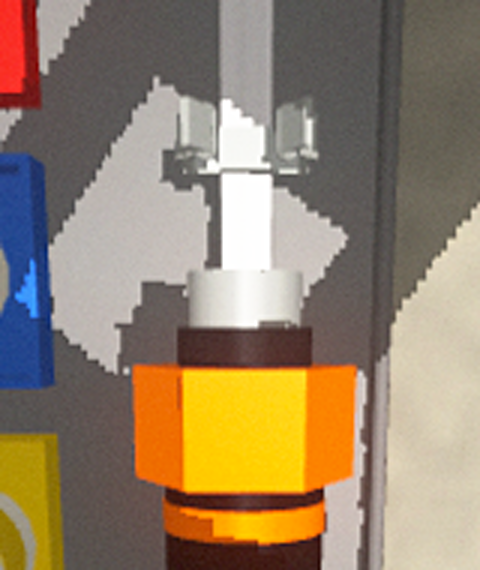

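In the crop the bar's middle is at x=245.5, the clip lips' at 246.5 and the probe's at 245, so it is laterally aligned to under 1 mm. I'll slide back 80 mm along the rail and descend.

>>> {"method": "carry_out", "body": {
  "plan": "0.5 0 0 0 0 0;0.5 0 0 0 0 0;0.5 0 0 0 0 0;0.5 0 0 0 0 0;0 0 0.6 0 0 0;0 0 0.6 0 0 0;0 0 0.6 0 0 0;0 0 0.3 0 0 0"
}}

```text
time_s: 29.62
eef_pos: [0.4687, -0.2267, 0.0984]
eef_rot: [-0.001, -0.045, 0.999, 0.001]
wrist_force: [-0.8, 0.9, -0.8]
opening: 0.23
grasp_force: 59.3
```

>>> {"method": "carry_out", "body": {
  "plan": "0 0 0 0 0 0;0 0 0 0 0 0;0 0 0 0 0 0;0 0 0 0 0 0;0 0 0 0 0 0;0 0 0 0 0 0;0 0 0 0 0 0;0 0 0 0 0 0"
}}

```text
time_s: 30.28
eef_pos: [0.4703, -0.2277, 0.1013]
eef_rot: [0.0, -0.045, 0.999, -0.0]
wrist_force: [-0.0, -0.3, -1.5]
opening: 0.232
grasp_force: 59.3
```

```bash
python3 - <<'E'
from h import *
go(.470,-.2277,.0565,95.2)
t=ctrl.camera("scene")
cv2.imwrite("pics/s2.png",cv2.resize(t["pixels"][110:230,120:240,::-1],None,fx=5,fy=5,interpolation=cv2.INTER_CUBIC))
E
```

```text
pos [ 0.4703 -0.2277  0.1013] yaw 95.2 tilt 0.03 shift now [0.01 0.   1.12] turn -0.0 shift after [0.01 0.   1.12] F [-0.  -0.3 -1.5] open 0.232 grip 59.3 t 30.28
```

View pics/s2.png

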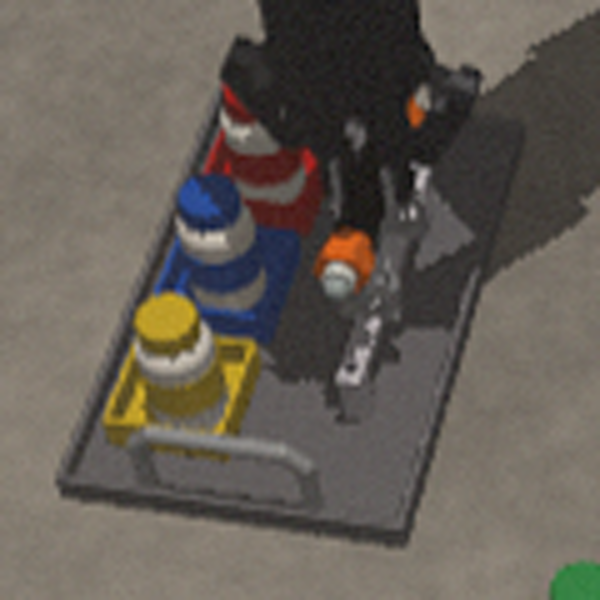

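The bottles are clear and the probe is above the clips. Pressing down in stages.

>>> {"method": "carry_out", "body": {
  "plan": "0 0 0.2 0 0 0;0 0 0.2 0 0 0;0 0 0.2 0 0 0;0 0 0.1 0 0 0;0 0 0.1 0 0 0;0 0 0.1 0 0 0;0 0 0.1 0 0 0;0 0 0 0 0 0"
}}

```text
time_s: 31.0
eef_pos: [0.4694, -0.2268, 0.0589]
eef_rot: [-0.001, -0.045, 0.999, 0.001]
wrist_force: [3.1, -0.5, -9.7]
opening: 0.229
grasp_force: 58.9
```

>>> {"method": "carry_out", "body": {
  "plan": "0 0 0.1 0 0 0;0 0 0.1 0 0 0;0 0 0 0 0 0;0 0 0 0 0 0;0 0 0 0 0 0;0 0 0 0 0 0;0 0 0 0 0 0;0 0 0 0 0 0"
}}

```text
time_s: 31.67
eef_pos: [0.4698, -0.2274, 0.0561]
eef_rot: [-0.001, -0.045, 0.999, 0.0]
wrist_force: [-14.3, 10.4, 35.5]
opening: 0.23
grasp_force: 63.9
```

>>> {"method": "carry_out", "body": {
  "plan": "0 0 -0.05 0 0 0;0 0 0 0 0 0;0 0 0 0 0 0;0 0 0 0 0 0;0 0 0 0 0 0;0 0 0 0 0 0;0 0 0 0 0 0;0 0 0 0 0 0"
}}

```text
time_s: 32.33
eef_pos: [0.4697, -0.2273, 0.0563]
eef_rot: [-0.001, -0.045, 0.999, 0.0]
wrist_force: [-7.5, 5.8, 17.5]
opening: 0.231
grasp_force: 61.7
```

>>> {"method": "carry_out", "body": {
  "plan": "0 0 0 0 0 0;0 0 0 0 0 0;0 0 0 0 0 0;0 0 0 0 0 0;0 0 0 0 0 0;0 0 0 0 0 0;0 0 -0.3 0 0 0;0 0 -0.5 0 0 0",
  "claw": -0.2
}}

```text
time_s: 33.0
eef_pos: [0.4686, -0.2265, 0.0856]
eef_rot: [-0.002, -0.045, 0.999, 0.002]
wrist_force: [-0.1, 0.3, -0.7]
opening: 0.599
grasp_force: 0.0
```

>>> {"method": "carry_out", "body": {
  "plan": "0 0 -0.9 0 0 0;0 0 -0.9 0 0 0;0 0 -0.9 0 0 0;-0.4 0.8 -0.3 0 0 0;-0.4 0.8 0 0 0 0;-0.4 0.8 0 0 0 0;0 0 0 0 0 0;0 0 0 0 0 0"
}}

```text
time_s: 33.67
eef_pos: [0.5097, -0.1261, 0.2078]
eef_rot: [0.0, -0.047, 0.999, -0.0]
wrist_force: [0.1, -0.5, 1.5]
opening: 0.603
grasp_force: 0.0
```

>>> {"method": "carry_out", "body": {
  "plan": "0 0 0 0 0 0;0 0 0 0 0 0;0 0 0 0 0 0;0 0 0 0 0 0;0 0 0 0 0 0;0 0 0 0 0 0;0 0 0 0 0 0;0 0 0 0 0 0"
}}

```text
time_s: 34.33
eef_pos: [0.5093, -0.1279, 0.2069]
eef_rot: [-0.0, -0.045, 0.999, -0.0]
wrist_force: [0.6, -0.2, -0.3]
opening: 0.599
grasp_force: 0.0
```

```bash
python3 - <<'E'
from h import *
import pickle
w=ctrl.camera("wrist");s=ctrl.camera("scene");t=ctrl.camera("top");pickle.dump((w,s,t),open("c10.pkl","wb"))
a=cv2.resize(w["pixels"][0:300,60:320,::-1],(400,460));b=cv2.resize(s["pixels"][115:230,120:220,::-1],(400,460),interpolation=cv2.INTER_CUBIC)
cv2.imwrite("pics/f.png",np.hstack([a,b]))
for n,c in(("w",w),("s",s),("t",t)):
  for x in blobs(c,"orange",15,None if n=="w" else ((120,115,220,230) if n=="s" else (310,160,350,285)))[:4]:
    r=cv2.minAreaRect(x);print(n,np.round(r[0],1),np.round(r[1]),ray(c,*r[0],.069).round(4))
E
```

```text
w [144.   62.5] [23. 38.] [ 0.4179 -0.2314  0.069 ]
w [154.7 186.2] [27. 34.] [ 0.5202 -0.222   0.069 ]
w [146.   78.5] [28.  7.] [ 0.43   -0.2298  0.069 ]
s [190.8 170.8] [11. 10.] [ 0.5186 -0.2242  0.069 ]
s [200.6 142.9] [9. 7.] [ 0.4164 -0.2323  0.069 ]
t [332. 201.] [ 8. 10.] [ 0.5189 -0.2217  0.069 ]
```

View pics/f.png

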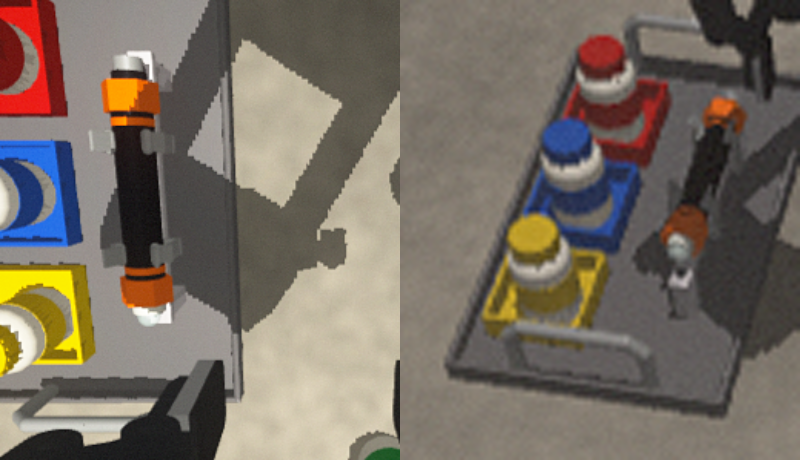

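The probe lies inside both clips, and its height agrees with the seat in all three views. When I pressed, the clips first pulled it down (−10 N), then it hit a firm stop at seat height. All bottles are upright in their own holders, so I'm handing in.

```bash
python3 -c "
from bench import ctrl
print(ctrl.hand_in())"
```

```text
the job is handed in; nothing more can be done
None
```

I handed the job in at about 34 s: the red, yellow and blue bottles stand upright in their own holders, the pH probe is pressed down to its seats in both clips, and the two look-alikes were never touched; no verdict came back.

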